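# Slide a sauce tub into the lid press and close its lid

### The arm

A 7-joint arm with a two-finger parallel gripper is mounted at the origin on a cart in front of the work surface, level with it; the furniture and walls round the work are solid. World frame = base frame: x ahead of the robot, y to its left, z up, the work surface at z = 0. Lengths are in m, angles in rad, forces in N, time in s.
With the tool pointing down it reaches from about 0.35 to 0.9 m from the base axis. Payload 7.2 kg.
Tool frame: the origin (TCP) lies at the very end of the fingers, on their centre line; the grasp point (between the pads) lies 19 mm behind it; y points along the fingers, x is the direction in which the jaws open and shut, and the axes are right-handed (so a half turn about y gives the same grasp; the last joint's range is limited). The gripper opens to 88 mm and grips with 3 to 60 N. Pads are 20 mm wide; open, the fingers measure 115 mm over their backs; the gripper's body (75 mm by 178 mm) begins 61 mm behind the grasp point.
Start: joints at [-1.226, 0.411, -0.013, 1.596, 0.006, 1.134, -0.082], TCP at [0.251, 0.573, 0.223] pointing down, gripper open.
Joint ranges: [-2.95, 2.95], [-0.29, 1.99], [-1.47, 1.44], [0.14, 2.54], [-1.03, 4.17], [0.13, 1.85], [-2.86, 2.86]. Speed limits (rad/s): [2.39, 2.39, 3.01, 3.01, 3.14, 3.14, 3.14].

### API

Orientations are given as a unit quaternion [w, x, y, z].
In Python, from station import telemetry, camera, get_calibration, arm gives the robot as it stands.
- The arm moves only by the tool servo_tool, never from a script. Its argument "rows" is a list that holds one entry, the list of rows, each a list of 7 numbers: the finger opening in cm, from 0 to 8.78, then the shift along the tool's x, y, z in cm, then the turn, a rotation vector about the tool's x, y, z in degrees. A call has 1 to 20 rows; each row is the pose to reach, as a shift and turn from the pose commanded when the call began, along the tool's axes at that moment; what a row does not reach only later rows make up. A row lasts 1/10 s, in which the tool goes at most 50 mm and 8.59 degrees, less where a joint would pass 70% of its speed; a pose out of reach is approached as far as the arm can. A call with a gripper value outside its range is refused whole. The fingers move at their own pace and stop on an object; "squeeze" is the grip in N (left out, the last holds). Time passes only in rows, so rows that repeat a pose let the fingers close. It gives the time, the measured TCP pose, the force and the opening at its end, in the units of the state.
- telemetry.observe(): the state, without advancing time (a new reading comes with each control period).
- camera(name): name is "scene" or "top" or "wrist"; returns the picture (480x640x3 uint8, red, green, blue); there is no depth.
- get_calibration(name): a dict with "mtx" (3x3 intrinsics, pixels), "eye" and "orientation" of the camera in the world. Camera axes: x right, y up, looking along -z (the intrinsics and any distortion apply to the point x, -y, -z); pixel columns grow to the right and rows downward; lengths in m; the calibration is good to about 2 mm. A picture is of the moment at which its call begins: read the wrist's pose just before it. get_calibration takes no time and is no camera call; for the wrist camera it gives the pose at the moment of the call.
- arm.hand_in(): hands the job in, once; it reports no verdict.
The state is a dict: "time": time; "joint_pos": joint angles; "qvel": joint speeds; "joint_efforts": joint torques, N m; "tcp_pos": TCP position; "tool_rot": TCP orientation; "force": force on the tool from outside, world axes, zero at the start; "wrist_torque": the same for the moment, N m; "finger_gap": finger opening in m.
Only numpy, scipy, OpenCV 4.12 (cv2) and the standard library are available. Lean on these libraries where they do the work, as an engineer would, in place of code of your own. Each camera call takes 0.05 s, during which the arm holds its last target. There are 200 camera calls.

### The job

The lid of the sauce tub standing in front of the lid press's guide is only set on loosely. Push the tub along the counter with your fingertips, without gripping or lifting it, until it sits square in the press, touching both the back fence and the end stop; then push the press's lever all the way down so that the pressure plate drives the lid fully home, and let the lever come back up. Leave the tub seated in the press, close the lid only with the press, and do not disturb the other things on the counter.

Things in the scene. Friction and masses are not known exactly. Their poses are not given: they have to be found in the camera images.
- tub: Clear food tub of brown sauce in front of the fence, its lid not yet closed: 104 (its x) by 149 mm (its y) over the lid, its widest part; 60 mm high closed, 65 as it starts; 0.26 to 0.53 kg. Walls taper: about 97 x 142 mm at 40 mm height. Origin: centre of underside, z up. Starts up to 0.3 rad askew to the fence. Too wide to grasp; slides on the counter with 1 to 6 N of friction.
- tub_lid (a joint): Height of that tub's lid above its closed seat, m: 0.004 to 0.005 at the start, 0 = fully home. A tight snap fit that only slides straight up and down on the tub and needs about 4 N to move.
- press: The lid press, fixed to the counter: grey casting with bright fence and stop. Origin: on the counter, at the inner corner of back fence and end stop; x points away from the robot (within 0.12 rad), y along the fence to the left, z up. The tub's place is on the counter in this corner, under the press's head.
- fence (a point): Middle of the back fence's front face (the press's plane x = 0), at its top edge: fence 40 mm high, from y = -10 to 362 mm in the press's frame.
- end_stop (a point): Middle of the end stop's left face (the press's plane y = 0), at its top edge: stop 40 mm high, from x = -90 to 0 mm in the press's frame.
- head (a point): Centre of the underside of the grey head that overhangs the tub's place. In the press's frame the head fills x = -83 to 67, y = 49 to 93, z = 118 to 186 mm; it stands on a column behind the fence. The ram, 18 mm thick, sticks out 25 mm on top at x = -50.
- nest (a point): Where the tub's origin is when it is seated against fence and stop: on the counter, 48.6 mm in front of the fence's face and 71 mm left of the stop's face. Axes as the press's; the seated tub's y (its long side) runs along the fence.
- pressure_plate: Round white plate, 56 mm across, 9 mm thick, under the ram, straight above the nest. Origin: centre of its underside, 77 mm above the counter with the lever up. It goes straight down 36 mm per rad of lever and is sprung (5 to 10 N), so that it drives the lid of a seated tub home before the lever meets its lower stop.
- lever (a joint): Angle of the press's lever, rad: 0 = up (rest, pointing to the robot, 0.4 rad above level), 0.6 = fully down on its stop (0.2 rad below level). It swings in the press's x-z plane about x = -12, y = 33, z = 152 mm (press's frame). A spring lifts it when let go. The knob needs 2 to 6 N.
- knob (a point): Centre of the black ball knob, 31 mm diameter, at the lever's end, 145 mm from the lever's axis, right of the head: in the press's frame x = -146, y = 33, z = 208 mm with the lever up, x = -154, z = 123 mm fully down, x = -157 when level. Pushed down from above.
- finished_tub: A second, already closed tub of the same kind, right of the press; leave it alone. (Another closed tub, fixed, stands at the far left back corner.) Origin: centre of its underside.
- label_roll: Roll of white label paper, 72 mm across, 50 mm high; leave it alone. Origin: centre of its underside.
- red_marker: Red and white marker pen lying on the counter near the front edge, 128 mm long, 15 mm high; leave it alone. Origin: centre of its underside, x along it.
- blue_dish: Dark blue small dish, 84 mm across, 24 mm high; leave it alone. Origin: centre of its underside.

How it is judged:
By the outcome, as a careful person would: the job done as asked, in the order asked, and still so for the second after the job is handed in, with the robot touching nothing.
It also fails if it takes over 72 s, if anything falls off the work surface, if the arm or the gripper's body presses on something with over 40 N, if the wrist force passes 120 N, or if a joint passes its speed limit or range.

## Working session

There is one attempt and no reset: what is moved stays moved. The work goes in short steps, Python scripts to look and compute and a tool call to move; the robot and the scene stay as the last step left them, time stands still between calls to the robot, and variables do not carry over. Pictures are saved under pics/ and viewed, about 8 in all and at most 12, crops included, and the job is handed in when it is done.

Besides the shell and the picture viewer there is one more tool, called as name([rows], argument=value, ...), one row to a line, values as JSON. servo_tool: Moves the arm, as the interface text tells. Its arguments: {"type":"object","properties":{"rows":{"type":"array"},"squeeze":{"type":"number"}},"required":["rows"]}

```bash
mkdir -p pics; ls; python3 - <<'E'
from station import telemetry,camera,get_calibration
import cv2,json
print(telemetry.observe())
for n in("top","scene"):
    cv2.imwrite(f"pics/{n}0.png",camera(n)[:,:,::-1]); print(n,get_calibration(n))
E
```

```text
pics
{'time': 0.0, 'joint_pos': array([-1.22619733,  0.41187314, -0.01272874,  1.59706067,  0.00558597,
        1.13429452, -0.08218085]), 'qvel': array([-0.00048168,  0.00015584, -0.00168381, -0.00099123, -0.00051906,
       -0.00189894, -0.00043138]), 'joint_efforts': array([ 4.06953021e-06, -5.87947512e+01,  6.41262699e-01, -2.91089201e+01,
       -5.40068094e-02,  1.82842539e-02,  1.56930059e-04]), 'tcp_pos': array([0.25055333, 0.57201651, 0.22181885]), 'tool_rot': array([-0.59150866,  0.59218264,  0.38648013, -0.38738912]), 'force': array([-1.11558398,  0.43784309, -0.78172973]), 'wrist_torque': array([0.02476665, 0.01605544, 0.0103963 ]), 'finger_gap': 0.08795087167410752}
top {'mtx': array([[541.67745595,   0.        , 315.85176027],
       [  0.        , 541.67745595, 237.89407419],
       [  0.        ,   0.        ,   1.        ]]), 'eye': array([ 0.27074399, -0.0197879 ,  1.31201358]), 'orientation': array([ 0.71261472,  0.07306976, -0.06017402, -0.69514039])}
scene {'mtx': array([[599.56031825,   0.        , 313.10452597],
       [  0.        , 599.56031825, 234.74281252],
       [  0.        ,   0.        ,   1.        ]]), 'eye': array([ 0.0726138 , -0.66554007,  0.99561204]), 'orientation': array([ 0.8962283 ,  0.34679139, -0.10471559, -0.25601799])}
```

View pics/top0.png

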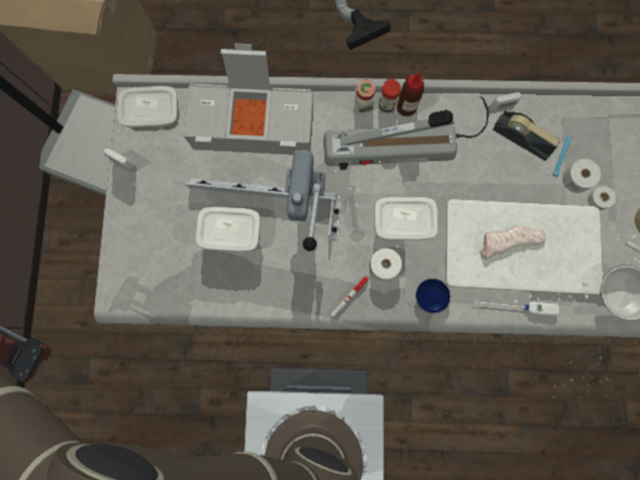

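View pics/scene0.png

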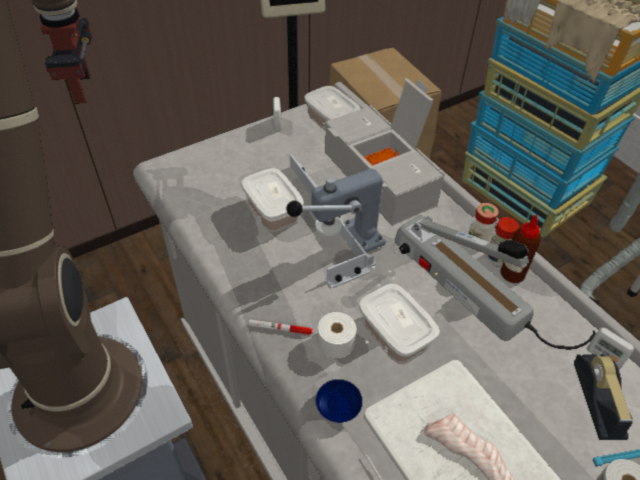

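The top view shows the tub at about (228,229), the fence from (188,183) rightwards, the end stop near (334,215) and the knob at (310,244). I'll enlarge this area.

```bash
cat > h.py <<'E'
import numpy as np,cv2
from scipy.spatial.transform import Rotation as R
from station import telemetry,camera,get_calibration
def rot(q): return R.from_quat([q[1],q[2],q[3],q[0]]).as_matrix()
def ray(c,u,v):
    k=c["mtx"]; d=np.array([(u-k[0,2])/k[0,0],-(v-k[1,2])/k[1,1],-1]); return rot(c["orientation"])@d
def px2w(c,u,v,z):
    d=ray(c,u,v); e=np.array(c["eye"]); return e+d*(z-e[2])/d[2]
def w2px(c,p):
    q=rot(c["orientation"]).T@(np.array(p)-c["eye"]); k=c["mtx"]
    return k[0,0]*q[0]/-q[2]+k[0,2], k[1,1]*-q[1]/-q[2]+k[1,2]
E
python3 - <<'E'
import cv2
im=cv2.imread("pics/top0.png")[150:270,180:360]
cv2.imwrite("pics/c0.png",cv2.resize(im,(795,530),interpolation=cv2.INTER_CUBIC))
E
```

```text
(no output)
```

View pics/c0.png

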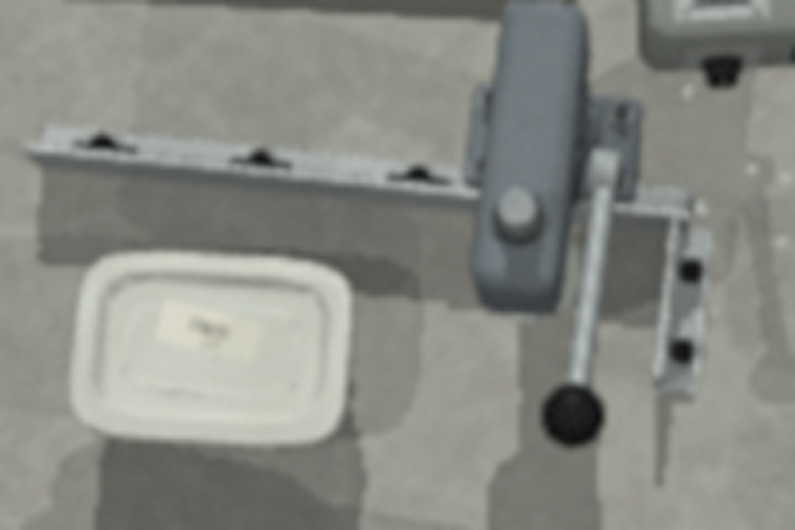

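```bash
cat > fit.py <<'E'
from h import *
from scipy.optimize import least_squares
c=get_calibration("top"); s=795/180
U=lambda a,b:(180+(a+.5)/s-.5,150+(b+.5)/s-.5)
pts=[((573,415),(-.146,.033,.208)),((518,208),(-.05,.071,.211)),((30,155),(0,.362,.04)),((690,218),(0,-.010,.04)),((660,385),(-.09,0,.04))]
def W(p,l):
    a=p[2]; return np.array([p[0]+np.cos(a)*l[0]-np.sin(a)*l[1],p[1]+np.sin(a)*l[0]+np.cos(a)*l[1],l[2]])
f=lambda p:np.concatenate([np.subtract(w2px(c,W(p,l)),U(*u)) for u,l in pts])
r=least_squares(f,[.6,0,0],loss='soft_l1')
print("press",r.x,"res px\n",f(r.x).reshape(-1,2).round(2))
# tub lid: lid edges midpoints
# crop: left 72,right 352,top 252,bottom 445 ; corners as rounded rect
im=cv2.imread("pics/top0.png")
hsv=cv2.cvtColor(im,cv2.COLOR_BGR2HSV); m=((im.min(2)>150)).astype(np.uint8); m[:205]=0;m[255:]=0;m[:,:192]=0;m[:,265:]=0
cs,_=cv2.findContours(m,0,1); k=max(cs,key=cv2.contourArea)
P=np.array([px2w(c,*q[0],.063)[:2] for q in k],np.float32)
print("tub",cv2.minAreaRect(P), "knob",W(r.x,(-.146,.033,.208)),"nest",W(r.x,(-.0486,.071,0)))
E
python3 fit.py
```

```text
press [ 0.61082753 -0.03008537 -0.08029735] res px
 [[ 0.89  0.55]
 [ 0.28  0.59]
 [-1.53 -0.59]
 [ 0.37  0.2 ]
 [-0.74 -1.77]]
tub ((0.5276395082473755, 0.21634893119335175), (0.1486819088459015, 0.10206286609172821), 87.74639892578125) knob [0.46794492 0.01451912 0.208     ] nest [0.56807911 0.04458412 0.        ]
```

The press fit has residuals under 2 px (about 4 mm), and the tub outline measures 149 x 102 mm, which matches. In the press frame the tub is at about (-0.103, 0.239). My plan is to push it to the fence first, with the tool tilted so the fingertips touch the lower wall, and then along the fence.

```bash
cat >> h.py <<'E'
A=-.0803; PO=np.array([.6108,-.0301,0]); RP=R.from_euler('z',A).as_matrix()
def p2w(l): return PO+RP@np.array(l)
def w2p(w): return RP.T@(np.array(w)-PO)
def ori(jaw,fwd,tilt):
    "press-frame jaw axis, lean direction of the tip, tilt deg"
    t=np.radians(tilt); y=RP@(np.sin(t)*np.array(fwd,float)+np.cos(t)*np.array([0,0,-1.])); x=RP@np.array(jaw,float)
    M=np.stack([x,y,np.cross(x,y)],1); M2=np.stack([-x,y,np.cross(-x,y)],1); return M,M2
def go(l,Ms):
    s=telemetry.observe(); C=rot(s["tool_rot"]); 
    for M in Ms:
        rv=np.degrees(R.from_matrix(C.T@M).as_rotvec()); print("shift cm",(C.T@(p2w(l)-s["tcp_pos"])*100).round(2),"turn",rv.round(1))
def st():
    s=telemetry.observe(); print("t",round(s["time"],2),"press-frame tcp",w2p(s["tcp_pos"]).round(4),"F(press)",(RP.T@s["force"]).round(1),"q",s["joint_pos"].round(2)); return s
E
python3 - <<'E'
from h import *
s=st(); print(rot(s["tool_rot"]).round(2))
O=ori([0,1,0],[1,0,0],15)
for l in ((-.195,.239,.13),(-.195,.239,.025)): go(l,O)
E
```

```text
t 0.1 press-frame tcp [-0.4074  0.5714  0.2219] F(press) [ 0.3 -0.2  0.4] q [-1.23  0.41 -0.01  1.6   0.01  1.13 -0.08]
[[ 0.4  -0.   -0.92]
 [ 0.92 -0.    0.4 ]
 [-0.   -1.   -0.  ]]
shift cm [-24.47   9.23 -30.92] turn [-14.9 -18.9  -2.6]
shift cm [-24.47   9.23 -30.92] turn [  3.6 159.7 -21. ]
shift cm [-24.46  19.73 -30.92] turn [-14.9 -18.9  -2.6]
shift cm [-24.46  19.73 -30.92] turn [  3.6 159.7 -21. ]
```

servo_tool([
  [[6,-24.5,9.2,-30.9,-14.9,-18.9,-2.6],[6,-24.5,9.2,-30.9,-14.9,-18.9,-2.6],[6,-24.5,9.2,-30.9,-14.9,-18.9,-2.6],[6,-24.5,9.2,-30.9,-14.9,-18.9,-2.6],[6,-24.5,9.2,-30.9,-14.9,-18.9,-2.6],[6,-24.5,9.2,-30.9,-14.9,-18.9,-2.6],[6,-24.5,9.2,-30.9,-14.9,-18.9,-2.6],[6,-24.5,9.2,-30.9,-14.9,-18.9,-2.6],[6,-24.5,9.2,-30.9,-14.9,-18.9,-2.6],[6,-24.5,9.2,-30.9,-14.9,-18.9,-2.6],[6,-24.5,9.2,-30.9,-14.9,-18.9,-2.6],[6,-24.5,9.2,-30.9,-14.9,-18.9,-2.6],[6,-24.5,9.2,-30.9,-14.9,-18.9,-2.6]],
])

```text
time: 1.4
tcp_pos: [0.4351, 0.2257, 0.1308]
tool_rot: [-0.447, 0.582, 0.539, -0.412]
force: [-0.7, -0.4, -0.2]
finger_gap: 0.0601
```

```bash
python3 - <<'E'
from h import *
st()
O=ori([0,1,0],[1,0,0],15)[:1]
for x,z in ((-.195,.025),(-.16,.025),(-.105,.025)): go((x,.239,z),O)
E
```

```text
t 1.4 press-frame tcp [-0.1957  0.2408  0.1308] F(press) [-0.7 -0.4 -0.2] q [-0.85  0.19  0.15  2.21  0.29  0.58  0.56]
shift cm [-0.21 10.24  2.69] turn [0.1 0.1 0.2]
shift cm [-0.21 11.15 -0.69] turn [0.1 0.1 0.2]
shift cm [-0.23 12.58 -6.  ] turn [0.1 0.1 0.2]
```

servo_tool([
  [[6,-0.2,4,1.2,0,0,0],[6,-0.2,8,2.2,0,0,0],[6,-0.2,10.2,2.7,0,0,0],[6,-0.2,10.2,2.7,0,0,0],[6,-0.2,10.5,1.6,0,0,0],[6,-0.2,10.8,0.5,0,0,0],[6,-0.2,11.15,-0.7,0,0,0],[6,-0.2,11.3,-1.2,0,0,0],[6,-0.2,11.4,-1.7,0,0,0],[6,-0.2,11.55,-2.2,0,0,0],[6,-0.2,11.7,-2.7,0,0,0],[6,-0.2,11.8,-3.2,0,0,0],[6,-0.2,11.95,-3.7,0,0,0],[6,-0.2,12.1,-4.2,0,0,0],[6,-0.2,12.2,-4.7,0,0,0],[6,-0.2,12.3,-5.1,0,0,0],[6,-0.2,12.4,-5.4,0,0,0],[6,-0.2,12.45,-5.6,0,0,0]],
])

```text
time: 3.2
tcp_pos: [0.5218, 0.2151, 0.0248]
tool_rot: [-0.448, 0.583, 0.538, -0.412]
force: [-3.0, 0.2, -0.8]
finger_gap: 0.0601
```

```bash
python3 - <<'E'
from h import *
st()
cv2.imwrite("pics/top1.png",camera("top")[:,:,::-1])
im=cv2.imread("pics/top1.png")[150:270,180:360]
cv2.imwrite("pics/c1.png",cv2.resize(im,(795,530),interpolation=cv2.INTER_CUBIC))
O=ori([0,1,0],[1,0,0],15)[:1]
go((-.105,.239,.025),O)
E
```

```text
t 3.2 press-frame tcp [-0.1084  0.2373  0.0248] F(press) [-3.  -0.1 -0.8] q [-0.67  0.48  0.11  2.12  0.32  0.35  0.62]
shift cm [ 0.17  0.07 -0.31] turn [ 0.1 -0.1  0.1]
```

View pics/c1.png

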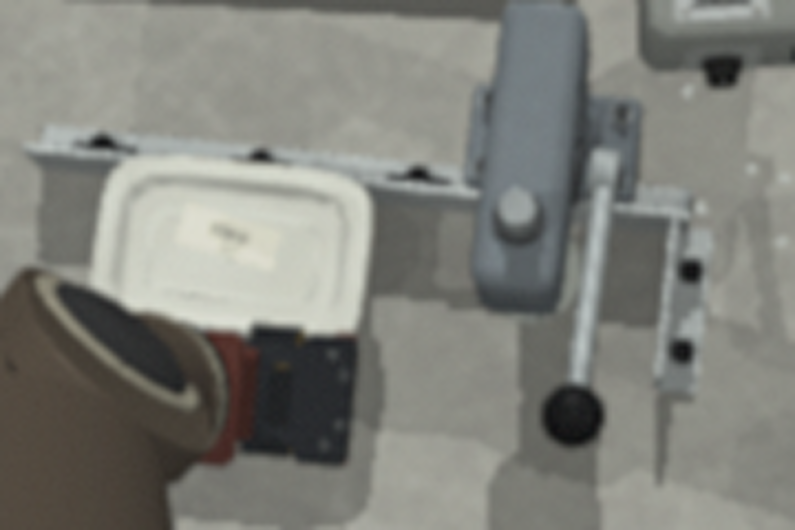

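The tub's back rim is now almost at the fence and nearly parallel to it. I'll push on slowly until the force jumps.

servo_tool([
  [[6,0,0,-0.1,0,0,0],[6,0,0,-0.2,0,0,0],[6,0,0.1,-0.3,0,0,0],[6,0,0.1,-0.4,0,0,0],[6,0,0.1,-0.4,0,0,0]],
])

```text
time: 3.75
tcp_pos: [0.5248, 0.2151, 0.0248]
tool_rot: [-0.448, 0.583, 0.538, -0.412]
force: [-4.5, 0.1, -0.5]
finger_gap: 0.0601
```

servo_tool([
  [[6,0,0,-0.1,0,0,0],[6,0,0.05,-0.2,0,0,0],[6,0,0.1,-0.3,0,0,0],[6,0,0.1,-0.4,0,0,0],[6,0,0.1,-0.4,0,0,0]],
])

```text
time: 4.25
tcp_pos: [0.5253, 0.215, 0.0241]
tool_rot: [-0.448, 0.582, 0.537, -0.415]
force: [-19.4, 1.6, 10.7]
finger_gap: 0.0601
```

The force jumped to about 19 N, so the tub is on the fence. TCP x of about -0.105 agrees with the prediction. Next I back off, rise, and go to the tub's left end.

```bash
python3 - <<'E'
from h import *
st()
O=ori([0,1,0],[1,0,0],15)[:1]
go((-.125,.237,.03),O);go((-.15,.24,.16),O)
for l in ((-.12,.36,.15),(-.05,.36,.15),(-.05,.36,.026)): go(l,ori([1,0,0],[0,-1,0],15))
E
```

```text
t 4.25 press-frame tcp [-0.1049  0.2375  0.0241] F(press) [-19.4   0.   10.7] q [-0.65  0.48  0.1   2.11  0.31  0.36  0.64]
shift cm [-0.04 -1.09  1.8 ] turn [-0.3  0.1 -0. ]
shift cm [  0.25 -14.29   0.91] turn [-0.3  0.1 -0. ]
shift cm [ 12.25 -12.57  -1.75] turn [-0.2 87.1 23.1]
shift cm [ 12.25 -12.57  -1.75] turn [ 23.3 -90.8   0.2]
shift cm [ 12.24 -10.79  -8.52] turn [-0.2 87.1 23.1]
shift cm [ 12.24 -10.79  -8.52] turn [ 23.3 -90.8   0.2]
shift cm [12.25  1.2  -5.37] turn [-0.2 87.1 23.1]
shift cm [12.25  1.2  -5.37] turn [ 23.3 -90.8   0.2]
```

servo_tool([
  [[6,0,-1,1.8,0,0,0],[6,0.1,-5,1.8,0,0,0],[6,0.1,-9.5,1.5,0,0,0],[6,0.2,-14.3,0.9,0,0,0],[3,5,-13.5,0,0,16,4],[3,9,-13,-1,0,32,8],[3,12.2,-12.6,-1.7,0,48,12],[3,12.2,-12.6,-1.7,0,64,16],[3,12.2,-12.6,-1.7,-0.2,87.1,23.1],[3,12.2,-12.6,-1.7,-0.2,87.1,23.1],[3,12.2,-12.6,-1.7,-0.2,87.1,23.1],[3,12.2,-12.6,-1.7,-0.2,87.1,23.1],[3,12.2,-12.6,-1.7,-0.2,87.1,23.1],[3,12.2,-11.5,-5,-0.2,87.1,23.1],[3,12.2,-10.8,-8.5,-0.2,87.1,23.1],[3,12.2,-10.8,-8.5,-0.2,87.1,23.1],[3,12.2,-10.8,-8.5,-0.2,87.1,23.1]],
])

```text
time: 5.95
tcp_pos: [0.5945, 0.3311, 0.1513]
tool_rot: [-0.609, 0.792, -0.031, 0.028]
force: [-0.8, 1.3, 0.7]
finger_gap: 0.0303
```

```bash
python3 - <<'E'
from h import *
st()
O=ori([1,0,0],[0,-1,0],15)[:1]
for y,z in ((.36,.12),(.36,.025),(.32,.025),(.22,.025)): go((-.05,y,z),O)
im=camera("top")[150:270,180:360,::-1]
cv2.imwrite("pics/c2.png",cv2.resize(im,(795,530),interpolation=cv2.INTER_CUBIC))
E
```

```text
t 5.95 press-frame tcp [-0.0452  0.3587  0.1513] F(press) [-0.9  1.2  0.7] q [-0.9   0.69  0.37  1.4  -0.02  1.25 -0.67]
shift cm [-0.5   2.99  0.93] turn [-0.1 -0.3  0.3]
shift cm [-0.57 12.17  3.37] turn [-0.1 -0.3  0.3]
shift cm [-0.55 13.2  -0.5 ] turn [-0.1 -0.3  0.3]
shift cm [ -0.52  15.77 -10.16] turn [-0.1 -0.3  0.3]
```

View pics/c2.png

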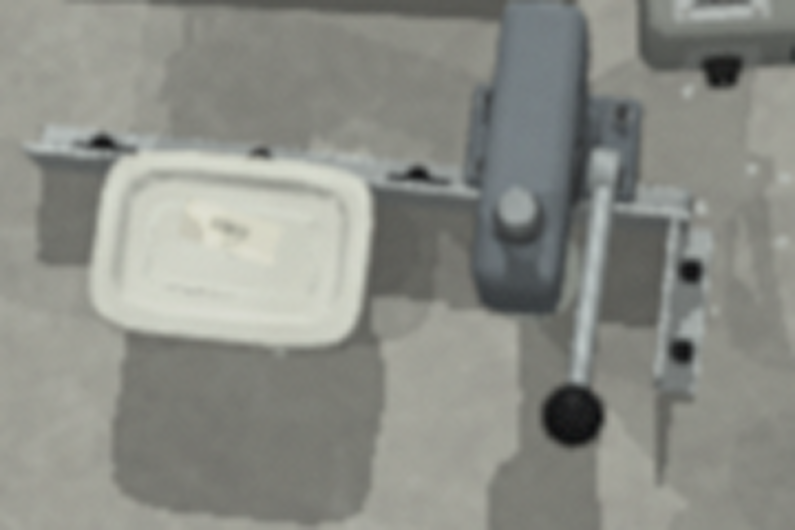

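The tub is square against the fence. Next I descend at its left end and push along the fence.

servo_tool([
  [[3,-0.5,4,1.2,0,0,0],[3,-0.5,8,2.3,0,0,0],[3,-0.5,12.2,3.4,0,0,0],[3,-0.5,12.2,3.4,0,0,0],[3,-0.5,12.5,2.2,0,0,0],[3,-0.5,12.8,1.0,0,0,0],[3,-0.5,13.1,0,0,0,0],[3,-0.5,13.2,-0.5,0,0,0],[3,-0.5,13.35,-1,0,0,0],[3,-0.5,13.5,-1.5,0,0,0],[3,-0.5,13.6,-2,0,0,0],[3,-0.5,13.75,-2.5,0,0,0],[3,-0.5,13.85,-3,0,0,0],[3,-0.5,14,-3.5,0,0,0],[3,-0.5,14.1,-4,0,0,0],[3,-0.5,14.25,-4.5,0,0,0],[3,-0.5,14.4,-5,0,0,0],[3,-0.5,14.5,-5.5,0,0,0],[3,-0.5,14.65,-6,0,0,0],[3,-0.5,14.75,-6.5,0,0,0]],
])

```text
time: 8.0
tcp_pos: [0.5805, 0.2308, 0.0256]
tool_rot: [-0.609, 0.792, -0.031, 0.027]
force: [0.0, 1.6, -1.3]
finger_gap: 0.0303
```

```bash
python3 - <<'E'
from h import *
st()
O=ori([1,0,0],[0,-1,0],15)[:1]
for x,y in ((-.05,.25),(-.048,.165),(-.048,.15)): go((x,y,.025),O)
E
```

```text
t 8.0 press-frame tcp [-0.0511  0.2577  0.0256] F(press) [-0.1  1.6 -1.3] q [-0.81  0.73  0.35  1.66 -0.02  0.93 -0.6 ]
shift cm [ 0.12  0.25 -0.73] turn [-0.1 -0.2  0.2]
shift cm [ 0.34  2.44 -8.94] turn [-0.1 -0.2  0.2]
shift cm [  0.34   2.83 -10.39] turn [-0.1 -0.2  0.2]
```

servo_tool([
  [[3,0,0.15,-0.5,0,0,0],[3,0.05,0.27,-1,0,0,0],[3,0.05,0.4,-1.5,0,0,0],[3,0.1,0.55,-2,0,0,0],[3,0.1,0.7,-2.5,0,0,0],[3,0.1,0.8,-3,0,0,0],[3,0.15,0.95,-3.5,0,0,0],[3,0.15,1.1,-4,0,0,0],[3,0.15,1.2,-4.5,0,0,0],[3,0.2,1.35,-5,0,0,0],[3,0.2,1.5,-5.5,0,0,0],[3,0.2,1.65,-6,0,0,0],[3,0.25,1.8,-6.5,0,0,0],[3,0.25,1.9,-7,0,0,0],[3,0.25,2.05,-7.5,0,0,0],[3,0.3,2.2,-8,0,0,0],[3,0.3,2.3,-8.5,0,0,0],[3,0.3,2.3,-8.5,0,0,0]],
])

```text
time: 9.8
tcp_pos: [0.5758, 0.1427, 0.0253]
tool_rot: [-0.609, 0.792, -0.032, 0.027]
force: [-1.4, 1.7, -1.0]
finger_gap: 0.03
```

```bash
python3 - <<'E'
from h import *
st()
im=camera("top")[150:270,180:360,::-1]
cv2.imwrite("pics/c3.png",cv2.resize(im,(795,530),interpolation=cv2.INTER_CUBIC))
O=ori([1,0,0],[0,-1,0],15)[:1]
for x,y in ((-.048,.165),(-.048,.15)): go((x,y,.025),O)
E
```

```text
t 9.8 press-frame tcp [-0.0487  0.1695  0.0253] F(press) [-1.5  1.6 -1. ] q [-0.72  0.68  0.37  1.78  0.01  0.84 -0.5 ]
shift cm [ 0.04  0.15 -0.43] turn [-0.1 -0.2  0.2]
shift cm [ 0.05  0.54 -1.88] turn [-0.1 -0.2  0.2]
```

View pics/c3.png

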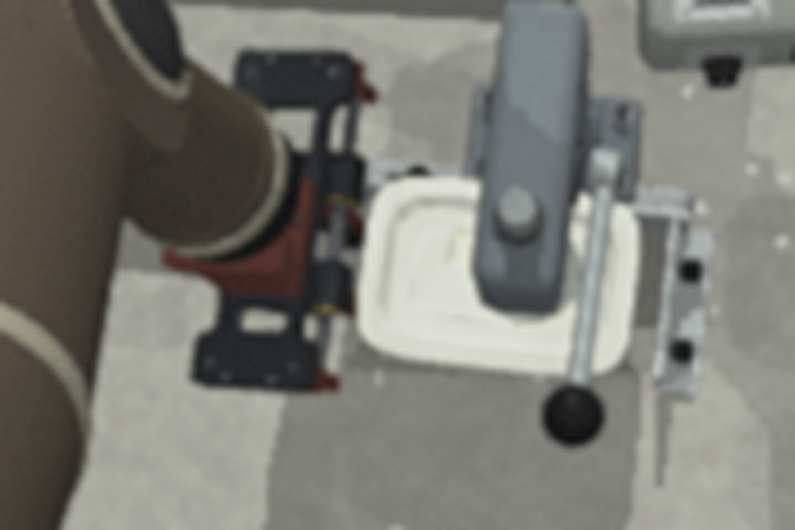

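The tub is tracking the fence with its right rim about 2 cm from the stop, and the gripper body clears the head. I'll finish slowly.

servo_tool([
  [[3,0.05,0.1,-0.4,0,0,0],[3,0.05,0.2,-0.8,0,0,0],[3,0.05,0.3,-1.2,0,0,0],[3,0.1,0.4,-1.5,0,0,0],[3,0.1,0.5,-1.8,0,0,0],[3,0.1,0.55,-2,0,0,0],[3,0.1,0.55,-2,0,0,0]],
])

```text
time: 10.55
tcp_pos: [0.5754, 0.125, 0.0252]
tool_rot: [-0.61, 0.791, -0.031, 0.027]
force: [-3.9, 8.8, 0.9]
finger_gap: 0.0301
```

servo_tool([
  [[3,0,0.05,-0.15,0,0,0],[3,0,0.05,-0.25,0,0,0],[3,0,0.05,-0.25,0,0,0]],
])

```text
time: 10.85
tcp_pos: [0.5754, 0.1248, 0.0252]
tool_rot: [-0.611, 0.791, -0.03, 0.027]
force: [-3.1, 12.9, -0.2]
finger_gap: 0.0298
```

```bash
python3 - <<'E'
from h import *
st()
print(get_calibration("wrist"))
O=ori([1,0,0],[0,-1,0],15)[:1]
for l in ((-.048,.165,.025),(-.048,.22,.06),(-.06,.22,.27)): go(l,O)
# knob approach: pointing down, jaw along press y or x
E
```

```text
t 10.85 press-frame tcp [-0.0477  0.1516  0.0252] F(press) [-4.2 12.6 -0.2] q [-0.69  0.67  0.37  1.8   0.01  0.82 -0.47]
{'mtx': array([[385.3334873 ,   0.        , 314.64048297],
       [  0.        , 385.3334873 , 232.65636969],
       [  0.        ,   0.        ,   1.        ]]), 'eye': array([0.58432897, 0.23381886, 0.16330261]), 'orientation': array([ 0.96528379, -0.25799501,  0.00795358, -0.04003161])}
shift cm [-0.03 -0.32  1.3 ] turn [-0.4 -0.1  0.3]
shift cm [-0.01 -5.09  5.74] turn [-0.4 -0.1  0.3]
shift cm [ -1.09 -25.42   0.45] turn [-0.4 -0.1  0.3]
```

The tub is seated: the TCP stopped at y=0.1516, where I predicted about 0.150, with about 13 N. I'll retract, go above the knob and look.

servo_tool([
  [[3,0,-0.3,1.3,0,0,0],[3,0,-2,4,0,0,0],[3,0,-5.1,5.7,0,0,0],[0,0,-10,4.6,0,0,0],[0,-0.3,-15,3.3,0,0,0],[0,-0.6,-20,2,0,0,0],[0,-1,-25.4,0.5,0,0,0],[0,-1,-25.4,0.5,0,0,0]],
])

```text
time: 11.65
tcp_pos: [0.5726, 0.1906, 0.276]
tool_rot: [-0.61, 0.791, -0.029, 0.031]
force: [-0.1, 0.2, 0.4]
finger_gap: 0.0003
```

```bash
python3 - <<'E'
from h import *
st()
im=camera("top")[150:270,180:360,::-1]; a=cv2.resize(im,(795,530),interpolation=cv2.INTER_CUBIC)
sc=camera("scene")[:,:,::-1]; cv2.imwrite("pics/scene1.png",sc)
b=cv2.resize(sc[150:290,230:410],(720,560),interpolation=cv2.INTER_CUBIC)
cv2.imwrite("pics/c4.png",cv2.resize(np.hstack([cv2.resize(a,(400,300)),cv2.resize(b,(386,300))]),None,fx=1,fy=1))
for l in ((-.16,.15,.27),(-.152,.033,.25),(-.152,.033,.235)): go(l,ori([0,1,0],[1,0,0],0))
E
```

```text
t 11.65 press-frame tcp [-0.0558  0.2169  0.276 ] F(press) [-0.1  0.2  0.4] q [-0.83  0.42  0.42  1.52  0.06  1.34 -0.53]
shift cm [-10.27   1.79  -6.48] turn [ 12.  -89.7 -11.2]
shift cm [-10.27   1.79  -6.48] turn [11.2 89.2 12. ]
shift cm [ -9.45   6.72 -17.28] turn [ 12.  -89.7 -11.2]
shift cm [ -9.45   6.72 -17.28] turn [11.2 89.2 12. ]
shift cm [ -9.47   8.17 -16.89] turn [ 12.  -89.7 -11.2]
shift cm [ -9.47   8.17 -16.89] turn [11.2 89.2 12. ]
```

View pics/c4.png

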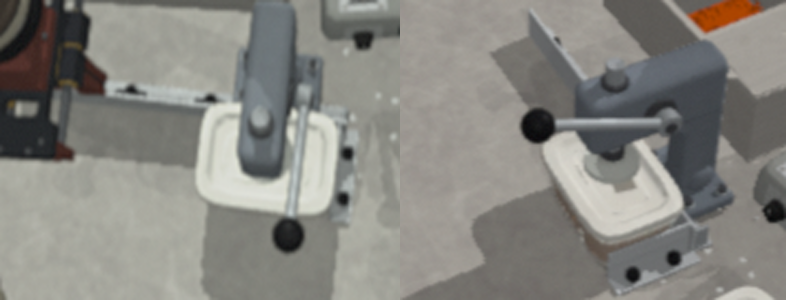

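The tub appears seated, with its rim over both the fence and the stop. I'll move above the knob, then check the tub's angle numerically from the front lid edge.

servo_tool([
  [[0,-3,0.5,-1.5,2,-15,-2],[0,-6,1,-3,4,-30,-4],[0,-9,1.5,-5,6,-45,-6],[0,-10.3,1.8,-6.5,8,-60,-8],[0,-10.3,1.8,-6.5,12,-89.7,-11.2],[0,-10.3,1.8,-6.5,12,-89.7,-11.2],[0,-10.3,1.8,-6.5,12,-89.7,-11.2],[0,-10.3,1.8,-6.5,12,-89.7,-11.2],[0,-10.3,1.8,-6.5,12,-89.7,-11.2],[0,-10.3,1.8,-6.5,12,-89.7,-11.2],[0,-10.3,1.8,-6.5,12,-89.7,-11.2],[0,-10.3,1.8,-6.5,12,-89.7,-11.2],[0,-10.3,1.8,-6.5,12,-89.7,-11.2]],
])

```text
time: 13.05
tcp_pos: [0.4614, 0.1319, 0.2668]
tool_rot: [0.521, -0.52, -0.476, 0.481]
force: [0.4, 0.0, -0.0]
finger_gap: 0.0006
```

```bash
python3 - <<'E'
from h import *
s=st()
im=camera("top"); c=get_calibration("top"); m=im.min(2)>140
U=range(285,318); P=[]
for u in U:
    v=np.where(m[195:240,u])[0]
    if len(v): P.append(w2p(px2w(c,u,195+v.max()+.5,.062)))
P=np.array(P); print("front edge: slope rad",np.polyfit(P[:,1],P[:,0],1)[0].round(3),"x med",np.median(P[:,0]).round(4),"expected -.1006")
for row in (205,212):
    v=np.where(m[row,255:290])[0]; print("left edge y",w2p(px2w(c,255+v.min()-.5,row,.062)).round(4),"expected .1455")
for l in ((-.152,.033,.25),(-.152,.033,.228),(-.152,.033,.136)): go(l,ori([0,1,0],[1,0,0],0)[:1])
E
```

```text
t 13.05 press-frame tcp [-0.1619  0.1495  0.2668] F(press) [ 0.4  0.1 -0. ] q [-0.63  0.12  0.28  1.89 -0.03  1.15  1.15]
front edge: slope rad 0.465 x med -0.0993 expected -.1006
left edge y [-0.0363  0.1464  0.062 ] expected .1455
left edge y [-0.0536  0.1466  0.062 ] expected .1455
shift cm [-11.67   1.75  -1.03] turn [-0.3 -0.1 -0.2]
shift cm [-11.66   3.95  -1.04] turn [-0.3 -0.1 -0.2]
shift cm [-11.63  13.15  -1.08] turn [-0.3 -0.1 -0.2]
```

The edges are within about 1 mm of the expected seat; the slope value was spoiled by an outlier, but the two left-edge readings agree. Next is the lever.

servo_tool([
  [[0,-4,0.8,-0.5,0,0,0],[0,-8,1.5,-1,0,0,0],[0,-11.7,1.8,-1,0,0,0],[0,-11.7,2.5,-1,0,0,0],[0,-11.7,3.5,-1,0,0,0],[0,-11.7,4,-1,0,0,0],[0,-11.7,4.5,-1,0,0,0],[0,-11.7,5.1,-1,0,0,0],[0,-11.7,5.8,-1.1,0,0,0],[0,-11.7,6.5,-1.1,0,0,0],[0,-11.7,7.2,-1.1,0,0,0],[0,-11.7,7.9,-1.1,0,0,0],[0,-11.7,8.6,-1.1,0,0,0],[0,-11.7,9.3,-1.1,0,0,0],[0,-11.7,10,-1.1,0,0,0],[0,-11.7,10.7,-1.1,0,0,0],[0,-11.7,11.4,-1.1,0,0,0],[0,-11.7,12,-1.1,0,0,0],[0,-11.7,12.5,-1.1,0,0,0],[0,-11.7,12.5,-1.1,0,0,0]],
])

```text
time: 15.1
tcp_pos: [0.4631, 0.0147, 0.143]
tool_rot: [0.52, -0.519, -0.478, 0.481]
force: [-2.0, -0.3, 4.5]
finger_gap: 0.0008
```

```bash
python3 - <<'E'
from h import *
st()
E
```

```text
t 15.1 press-frame tcp [-0.1508  0.0328  0.143 ] F(press) [-1.9 -0.4  4.5] q [-0.45  0.24  0.37  2.08 -0.11  0.84  1.47]
```

servo_tool([
  [[0,0,0.2,0,0,0,0],[0,0,0.4,0,0,0,0],[0,0,0.6,0,0,0,0],[0,0,0.8,0,0,0,0],[0,0,0.8,0,0,0,0]],
])

```text
time: 15.6
tcp_pos: [0.4637, 0.0147, 0.1367]
tool_rot: [0.52, -0.519, -0.479, 0.48]
force: [-5.7, -0.9, 21.2]
finger_gap: 0.0004
```

The lever is on its stop: 21 N at z=0.137, where I predicted 0.138. I'll hold briefly and then let it come back up with the fingers.

servo_tool([
  [[0,0,0.1,0,0,0,0],[0,0,0.1,0,0,0,0],[0,0,0.1,0,0,0,0],[0,0,-1,0,0,0,0],[0,0,-2,0,0,0,0],[0,0,-3,0,0,0,0],[0,0,-4,0,0,0,0],[0,0,-5,0,0,0,0],[0,0,-6,0,0,0,0],[0,0,-7,0,0,0,0],[0,0,-8,0,0,0,0],[0,0,-9,0,0,0,0],[0,0,-11,0,0,0,0],[0,3,-14,0,0,0,0],[0,8,-14,0,0,0,0],[0,13,-14,0,0,0,0],[0,18,-14,0,0,0,0],[0,22,-14,4,0,0,0],[0,22,-14,4,0,0,0],[0,22,-14,4,0,0,0]],
])

```text
time: 17.6
tcp_pos: [0.4399, 0.2386, 0.2752]
tool_rot: [0.519, -0.518, -0.479, 0.482]
force: [0.1, -0.4, -0.0]
finger_gap: 0.0002
```

```bash
python3 - <<'E'
from h import *
st()
a=camera("top")[170:250,250:350,::-1]
sc=camera("scene")[:,:,::-1]
b=sc[150:290,230:410]; o=cv2.imread("pics/scene1.png")[150:290,230:410]
f=lambda i,w,h:cv2.resize(i,(w,h),interpolation=cv2.INTER_CUBIC)
cv2.imwrite("pics/c5.png",np.vstack([np.hstack([f(o,385,300),f(b,385,300)]),np.hstack([f(a,385,300),f(sc,385,300)])]))
E
```

```text
t 17.6 press-frame tcp [-0.1919  0.2541  0.2752] F(press) [ 0.1 -0.4 -0. ] q [-0.77  0.15  0.2   1.83 -0.03  1.17  0.94]
```

View pics/c5.png

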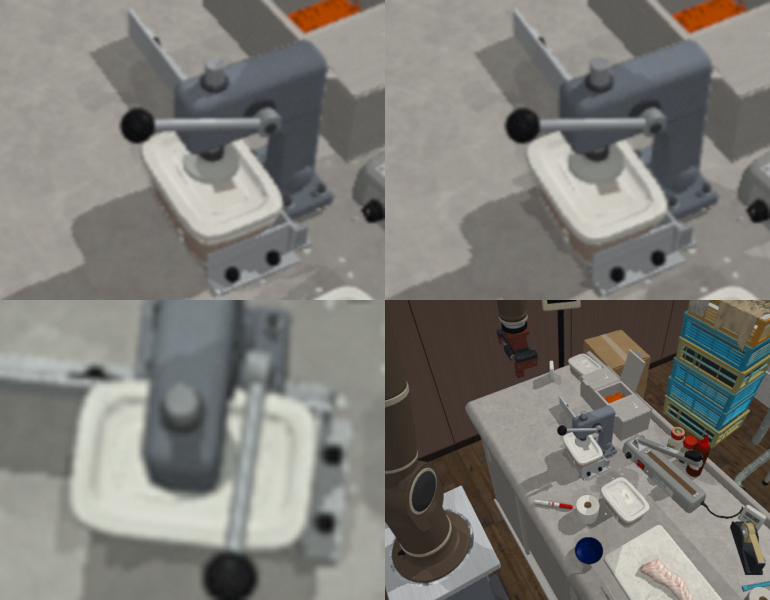

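The lid has visibly dropped onto its seat, the lever is back up, and the other objects look unmoved. I'll do one numeric check of the tub pose and the neighbours before handing in.

```bash
python3 - <<'E'
from h import *
im=camera("top"); c=get_calibration("top"); m=im.min(2)>140
for row in (200,205,212,218):
    v=np.where(m[row,255:290])[0]; print("left y",w2p(px2w(c,255+v.min()-.5,row,.058)).round(4))
for u in (277,282,287,292,297,302):
    v=np.where(m[195:240,u])[0]; print("front",w2p(px2w(c,u,195+v.max()+.5,.058)).round(4))
o=cv2.imread("pics/top0.png")[:,:,::-1]
d=np.abs(im.astype(int)-o).max(2)[180:330,325:480]>40; print("changed px right side",d.sum(), np.argwhere(d)[:8]+[180,325])
E
```

```text
left y [-0.0229  0.146   0.058 ]
left y [-0.0353  0.1469  0.058 ]
left y [-0.0526  0.1472  0.058 ]
left y [-0.0706  0.1785  0.058 ]
front [-0.0976  0.1213  0.058 ]
front [-0.0988  0.1093  0.058 ]
front [-0.1     0.0972  0.058 ]
front [-0.0987  0.0854  0.058 ]
front [-0.0999  0.0734  0.058 ]
front [-0.0987  0.0617  0.058 ]
changed px right side 211 [[197 325]
 [197 326]
 [198 325]
 [198 326]
 [198 327]
 [198 328]
 [198 329]
 [199 325]]
```

```bash
python3 -c "
from station import arm; print(arm.hand_in())"
```

```text
the job is handed in; nothing more can be done
None
```

I pushed the tub with the fingertips to the fence, then along it to the end stop. Then I pushed the press's lever fully down, let it come back up, moved the arm clear and handed the job in at about 18 s.

**Seating:** The push stalled against the fence at about 19 N and against the stop at about 13 N, both within about 2 mm of where I predicted. The last picture put the lid's edges within about 2 mm of the seated position, which is no better than my measuring error, and they looked square. That means touching both surfaces is shown by the force readings, not the picture. One edge-angle check before the press came out wrong because of a stray pixel, so I ignored it.

**Lid:** The lever was on its lower stop at 21 N. The scene view afterwards shows the lid dropped onto its seat and the lever back up. I didn't measure the lid's height directly.

**Other objects:** They looked unmoved in the last scene view. A before/after image comparison of the right side showed 211 changed pixels. The ones I listed were at the end stop, probably the tub and its shadow, and I didn't trace the rest.

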